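# Set the ratchet to tighten and snug the key safe's anchor bolt

## Robot

A 6-joint arm with a two-finger parallel gripper is mounted at the origin on the work surface. World frame = base frame: x ahead of the robot, y to its left, z up, the work surface at z = 0. Lengths are in mm, angles in degrees, forces in N, time in s.
With the tool pointing down it reaches from about 300 to 850 mm from the base axis. Payload 4.2 kg.
Tool frame: the origin (TCP) lies at the very end of the fingers, on their centre line; the grasp point (between the pads) lies 19 mm behind it; z points along the fingers, y is the line along which they close (so a half turn about z gives the same grasp; the last joint's range is limited). The gripper opens to 91 mm and grips with 3 to 60 N. Pads are 32 mm wide; open, the fingers measure 118 mm over their backs; the gripper's body (76 mm by 178 mm) begins 60 mm behind the grasp point.
Start: joints at [-70.76, 18.312, 89.639, -0, 72.044, -1.146], TCP at [200.3, -539.002, 213.976] pointing down, gripper open.
Joint ranges: [-177.97, 177.97], [-48.28, 115.42], [12.27, 149.76], [-77.06, 257.06], [2.81, 150.46], [-146.56, 146.56]. Speed limits (degrees/s): [147.25, 147.25, 180, 180, 180, 180].

## Interface

Orientations are given as [roll, pitch, yaw] about the fixed x, y, z axes, in that order (R = Rz(yaw) Ry(pitch) Rx(roll)).
In Python, from workcell import env gives the robot as it stands.
- The arm moves only by the shell command python3 -m pendant 'ROWS' [FORCE]. ROWS is a JSON object of lists of equal length, an entry for each row: "translation": the shift along the tool's x, y, z in mm, a list of three; "roll": the turn about the tool's z in rad; "hand": the closure in counts, from 0 (fully open) to 255 (shut). In form: {"translation": [[dx, dy, dz], ...], "roll": [roll, ...], "hand": [hand, ...]}. A call has exactly 8 rows; each row shifts and turns the commanded pose from where the row before left it, along the tool's axes as they then stand; what a row does not reach is not made up. A row lasts 1/12 s, in which the tool goes at most 41.7 mm and 7.16 degrees, less where a joint would pass 70% of its speed; a pose out of reach is approached as far as the arm can. A call with a gripper value outside its range is refused whole. The fingers move at their own pace and stop on an object; FORCE is the grip in N (left out, the last holds). Time passes only in rows, so rows that do not move let the fingers close, or fill a call up. It gives the time, the measured TCP pose, the force, the opening and the grip force at its end, in the units of the state.
- env.state(): the state, without advancing time (a new reading comes with each control period).
- env.grab_frame(name): name is "scene" or "side" or "wrist"; returns a dict with "frame" (480x640x3 uint8, red, green, blue), "z_map" (480x640 float32, mm along the optical axis (not along the pixel's ray), 0 where there is no reading), "fx", "fy", "cx", "cy" (pixels), "pose" (4x4, takes a point from camera to world coordinates). Camera axes: x right, y down, z forward; pixel columns grow to the right and rows downward; lengths in mm; the calibration is good to about 2 mm. A picture is of the moment at which its call begins.
- env.job_done(): hands the job in; it is judged then, once.
Trained networks look in a picture, given as the dict that the camera call returned (one of the last four; its "shot" number tells which), for a name from the list of things; names that differ only in an ending like _2 or _b are one class to them, and where a whole thing is asked for, a point or a joint stands for the part that bears it (a point fixed in the world has none). Each returns a list of dicts, best first, with "score" (0 to 1); they miss things now and then, are a little off and sometimes report something else, mostly with a low value. They report only what shows in the picture. A call takes as long as a camera call.
- env.recognise(picture, label): "rect" ([centre column, centre row, width, height] in pixels, round what is visible of it).
- env.regions_of(picture, label): "pixels" (480x640 bool, what is visible of it) and "rect" ([centre column, centre row, width, height] in pixels, round what is visible of it).
The state is a dict: "time_s": time; "qpos": joint angles; "qvel": joint speeds; "effort": joint torques, N m; "ee_pos": TCP position; "ee_rot": TCP orientation; "force": force on the tool from outside, world axes, zero at the start; "torque": the same for the moment, N m; "gripper_width": finger opening in mm; "gripper_force": force on a finger pad.
Only numpy, scipy, OpenCV 4.12 (cv2) and the standard library are available. Lean on these libraries where they do the work, as an engineer would, in place of code of your own. Each camera call takes 0.05 s, during which the arm holds its last target. There are 200 camera calls.

## Task

The ratchet wrench on the key safe's anchor bolt is set to loosen. Flip its thumb lever over to tighten, swing the handle clockwise (seen from above) until the bolt comes up firm and lean on it briefly with about 12 N at the grip, never as much as 18 N, then swing the handle back to where it was at the start, let go, and leave the other things on the console where they are.

Things in the scene. Friction and masses are not known exactly. Their poses are not given: they have to be found in the camera images.
- safe: grey key safe (70 x 100 mm, top 50 mm above the console) on a steel base plate 175 x 110 x 8 mm, fixed. Origin on the bolt's axis at the console's surface; x points from the bolt to the safe box (box centre 90 mm from the bolt)
- bolt: flanged anchor bolt (flange radius 35 mm, 33 to 37 mm high) under the wrench head; turns about z, origin on its axis at console level. Clockwise from above tightens. Runs with about 0.45 N m of friction, then meets a hard stop after 0.4 to 0.7 rad: feel for it. At the stop 1.1 N m (8.5 N at the wrench's grip) is snug, 2.4 N m (18 N) strips it; the grip gives about 1.3 mm per N. Stays where left
- bolt_tab (a point): top of the one square tab on the rim of the bolt's flange, 37 mm from the axis, 41 mm above the console; goes round with the bolt
- ratchet: steel ratchet wrench that turns about the bolt's axis (cannot be lifted off). Origin on that axis at the console's surface; x along the handle, z up. Head: 28 mm radius, 40 to 63 mm high; 36 mm wide neck to 60 mm from the axis. 10 clicks a turn: up to 0.6 rad of free swing before it drives. Drags about 0.12 N m, 0.2 clicking back. Swings 1.8 rad or more clockwise from its start
- grip (a point): centre of the wrench's black round grip: 20 mm across, 90 to 185 mm from the axis along the handle; this point is 135 mm from the axis, 51 mm above the console, with free space beneath and beside
- selector (a joint): thumb lever on top of the wrench head, rad, grows clockwise from above: -0.15 to -0.45 = loosen (where it settles in the first moment; swinging clockwise then only clicks), +0.45 = tighten; above 0.08 it is set to tighten. Sprung over centre: past the middle it snaps over; takes about 4 N at the tab. Rests near 0.15 while the pawl sits on a tooth
- selector_tip (a point): centre of the lever's upright tab: 8 mm wide, 12 mm along the lever, 64 to 82 mm above the console, this point at 74 mm (rest of the lever: up to 69 mm). Lever pivot: on the handle's centre line 36 mm from the bolt's axis; tab 30 mm from the pivot, near the bolt's axis. Loosen: tab up to 13 mm off the centre line to the wrench's -y side; tighten: up to 13 mm to its +y side
- bowl: speckled grey stoneware bowl, 150 mm across, 55 mm high, origin under its centre; leave alone
- fob: silver car key fob, 62 x 34 x 12 mm, lying on top of the key safe, origin under its centre; leave alone
- earbuds: green plastic earbud case, 62 x 48 x 24 mm, origin under its centre; leave alone
- shoehorn: flat steel shoehorn, 180 mm long, up to 40 mm wide, 4 mm thick, origin under its middle; leave alone
- glasses_case: grey spectacle case, 160 x 60 x 42 mm, origin under its centre; leave alone
- tape: grey pocket tape measure, 70 x 35 x 62 mm, origin under its centre; leave alone

How it is judged (in metres and radians):
On the way, in this order (a step that is already met when the one before it is completed fails the run):
1. the thumb lever is flipped to tighten (value of joint selector above 0.08 rad), for 0.2 s.
2. the bolt is driven snug: at least about 1.1 N m (8.5 N at the grip) through the ratchet (contact force between ratchet and bolt above 58 N), for 0.2 s.
At the end, for the whole second after the job is handed in: The lever still stands at tighten (above 0.08 rad), the bolt is still fully home (its tab within about 9 degrees of where it stopped), the wrench's grip is back within 30 mm of where it was at the start, and nothing moves (value of joint selector above 0.08 rad and y of bolt_tab in the frame of safe below 0.006 m and distance of grip from where it was at the start of the episode below 0.03 m and angular speed of ratchet below 0.05 rad/s); the robot touches nothing.
It fails at once if the bolt is over-tightened (more than about 2.4 N m, 18 N at the grip) (contact force between ratchet and bolt above 128 N).
It fails at once if one of the other things on the console is pushed more than 20 mm (distance of any of bowl, fob, earbuds, shoehorn, glasses_case, tape from where it was at the start of the episode above 0.02 m).
It also fails if it takes over 67 s, if anything falls off the work surface, if the arm or the gripper's body presses on something with over 40 N, if the wrist force passes 120 N, or if a joint passes its speed limit or range.

## Working session

There is one attempt and no reset: what is moved stays moved. The work goes in short steps, Python scripts to look and compute and a shell command to move; the robot and the scene stay as the last step left them, time stands still between calls to the robot, and variables do not carry over. Pictures are saved under pics/ and viewed, at most 11 in all, crops included, and the job is handed in when it is done.

```bash
mkdir -p pics
cat > h.py <<'E'
from workcell import env
import numpy as np, cv2
def pts(p,mask):
    v,u=np.nonzero(mask&(p["z_map"]>0)); z=p["z_map"][v,u]
    c=np.c_[(u-p["cx"])/p["fx"]*z,(v-p["cy"])/p["fy"]*z,z,np.ones(len(z))]
    return (c@np.array(p["pose"]).T)[:,:3]
def save(p,n,crop=None,s=1):
    im=p["frame"][:,:,::-1]
    if crop: a,b,c,d=crop; im=im[b:d,a:c]
    cv2.imwrite("pics/"+n,cv2.resize(im,None,fx=s,fy=s))
E
python3 - <<'E'
from h import *
s=env.state(); print(s)
for n in ("scene","side"):
    p=env.grab_frame(n); save(p,n+"0.png")
    for l in ["safe","ratchet","grip","selector_tip","bolt_tab","bowl","fob","earbuds","shoehorn","glasses_case","tape"]:
        r=env.regions_of(p,l)
        if r:
            q=pts(p,r[0]["pixels"]); print(n,l,round(r[0]["score"],2),np.round(r[0]["rect"]),np.median(q,0).round() if len(q) else None, q.min(0).round() if len(q) else None,q.max(0).round() if len(q) else None)
E
```

```text
{'time_s': 0.0, 'qpos': array([-7.07588077e+01,  1.83509274e+01,  8.97088864e+01,  5.51156512e-04,
        7.20445744e+01, -1.14471832e+00]), 'qvel': array([ 0.00821907, -0.05717005,  0.07971272, -0.01100142,  0.04533129,
       -0.04920796]), 'effort': array([-2.36419393e-03, -4.12473750e+01, -2.31973851e+01,  7.23420689e-02,
        4.55966697e-02, -1.54992058e-04]), 'ee_pos': array([ 200.13566922, -538.47784374,  213.11064749]), 'ee_rot': array([-1.79895643e+02, -2.60934208e-03,  2.03857379e+01]), 'force': array([ 0.21562687, -0.66587367,  0.17754015]), 'torque': array([-0.00879926,  0.00790894, -0.01590652]), 'gripper_force': 0.0, 'gripper_width': 91.29184739740799}
scene safe 0.71 [336. 294. 152.  87.] [616. -46.  48.] [ 428. -184.   -3.] [726.  67.  85.]
scene ratchet 0.62 [310. 261. 106.  29.] [569. -63.  61.] [ 428. -184.   -3.] [617.  40.  85.]
scene grip 0.6 [315. 262. 104.  29.] [571. -61.  61.] [ 445. -183.   -3.] [617.  40.  85.]
scene selector_tip 0.51 [352. 270.  35.  24.] [608. -28.  38.] [578. -59.  10.] [622.  20.  66.]
scene bolt_tab 0.57 [352. 268.  35.  24.] [608
[... 957 characters left out ...]
 [ 550. -156.   -1.] [640. -15.  84.]
side bolt_tab 0.56 [276. 252.  28.  21.] [571.  -1.  37.] [552. -36.  34.] [616.  11.  64.]
side bowl 0.63 [359. 185.  46.  29.] [ 500. -478.   38.] [ 424. -564.   -1.] [ 569. -371.   58.]
side fob 0.69 [240. 243.  26.  13.] [678.   3.  62.] [648. -99.   1.] [764.  19.  66.]
side earbuds 0.7 [300. 240.  72.  39.] [562. -48.  59.] [ 481. -271.   -3.] [663.   8.  84.]
side shoehorn 0.71 [302. 211.  55.  18.] [ 611. -310.    5.] [ 547. -337.   -0.] [ 724. -278.    9.]
side glasses_case 0.73 [420. 209.  53.  24.] [ 294. -370.   35.] [ 225. -534.   -3.] [ 370. -320.   45.]
side tape 0.91 [173. 361.  52.  44.] [614. 371.  46.] [596. 295.  -2.] [692. 400.  65.]
```

```bash
python3 -m pendant '{"translation":[[31,-20,-6],[31,-20,-6],[31,-20,-6],[31,-20,-6],[31,-20,-6],[31,-20,-6],[31,-20,-6],[31,-20,-6]],"roll":[0,0,0,0,0,0,0,0],"hand":[0,0,0,0,0,0,0,0]}'
python3 -m pendant '{"translation":[[31,-20,-6],[31,-20,-6],[31,-20,-6],[31,-20,-6],[31,-20,-6],[31,-20,-6],[31,-20,-6],[0,0,0]],"roll":[0,0,0,0,0,0,0,0],"hand":[0,0,0,0,0,0,0,0]}'
python3 - <<'E'
from h import *
p=env.grab_frame("wrist"); save(p,"w1.png"); print(np.round(p["pose"],2),p["fx"],p["cx"],p["cy"])
for l in ["safe","ratchet","grip","selector_tip","bolt_tab","bolt","fob"]:
    for r in env.regions_of(p,l)[:2]:
        q=pts(p,r["pixels"]); print(l,round(r["score"],2),np.round(r["rect"]),np.median(q,0).round() if len(q) else None)
E
```

```text
time_s: 1.87
ee_pos: [377.8, -301.0, 262.5]
ee_rot: [180.0, -0.0, 20.4]
force: [0.7, -0.4, -0.5]
gripper_width: 91.4
gripper_force: 0.0
time_s: 2.53
ee_pos: [535.4, -91.0, 304.7]
ee_rot: [-179.9, -0.3, 20.7]
force: [-0.4, 0.1, 0.2]
gripper_width: 91.1
gripper_force: 0.0
[[ 3.5000e-01 -9.1000e-01 -2.3000e-01  5.9857e+02]
 [-9.4000e-01 -3.4000e-01 -8.0000e-02 -6.8170e+01]
 [-0.0000e+00  2.4000e-01 -9.7000e-01  4.7481e+02]
 [ 0.0000e+00  0.0000e+00  0.0000e+00  1.0000e+00]] 387.7683046930121 318.29918958177893 239.6413616702141
safe 0.8 [304. 138. 152. 276.] [617. -33.  50.]
ratchet 0.85 [315. 192. 134. 166.] [566. -56.  61.]
grip 0.8 [317. 190. 133. 170.] [566. -56.  61.]
selector_tip 0.73 [284. 161.  38.  33.] [572. -40.  68.]
bolt_tab 0.98 [278. 134.  67.  70.] [596. -22.  37.]
bolt 0.75 [278. 136.  66.  64.] [595. -22.  37.]
fob 0.92 [289.  38.  65.  74.] [682.  -6.  61.]
```

View pics/w1.png

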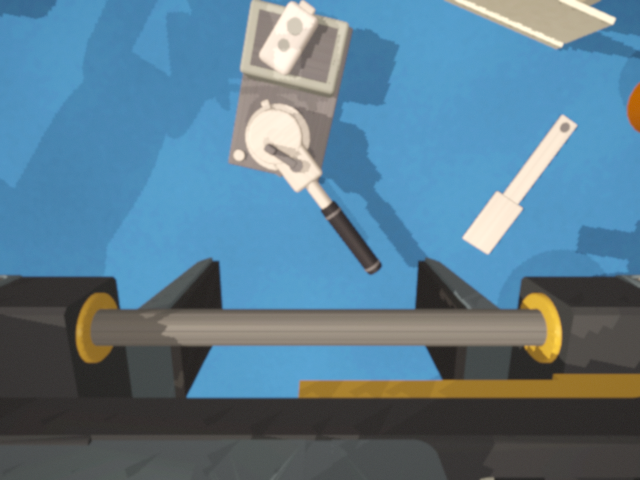

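View pics/scene0.png

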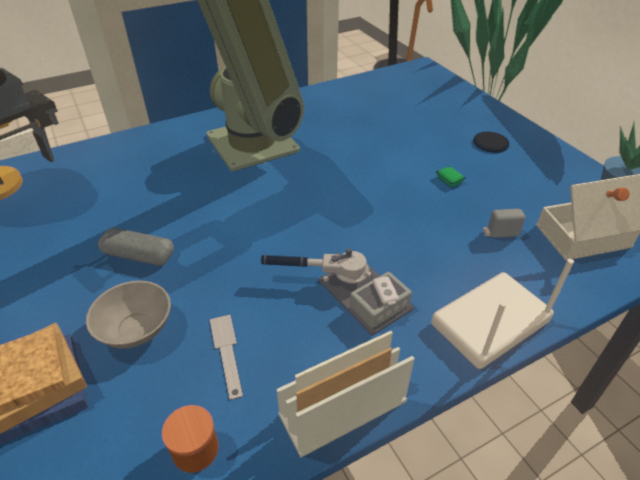

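Run:
```python
from h import *
p=env.grab_frame("wrist")
H,W=p["z_map"].shape
u,v=np.meshgrid(np.arange(W),np.arange(H))
win=(u>225)&(u<400)&(v>90)&(v<285)
q=pts(p,win); im=p["frame"][win&(p["z_map"]>0)].astype(int)
dark=(im.max(1)<70)
g=q[dark&(q[:,2]>48)&(q[:,2]<66)]; 
print("grip",len(g),g.mean(0),); 
t=q[(q[:,2]>72)&(q[:,2]<90)]; print("tab",len(t),t.mean(0).round(1),t.min(0).round(1),t.max(0).round(1))
hd=q[(q[:,2]>58)&(q[:,2]<66)]; print("steel top",len(hd),np.median(hd,0))
fl=q[(q[:,2]>34)&(q[:,2]<39.5)]; 
x,y=fl[:,0],fl[:,1]; print("flange",len(fl),fl.min(0).round(1),fl.max(0).round(1))
c,r=cv2.minEnclosingCircle(fl[:,:2].astype(np.float32)); print(c,r)
# grip line
vx,vy,x0,y0=cv2.fitLine(g[:,:2].astype(np.float32),cv2.DIST_HUBER,0,.01,.01).ravel(); print(np.degrees(np.arctan2(vy,vx)),x0,y0)
d=np.array([vx,vy]); s=(g[:,:2]-[x0,y0])@d; print(np.percentile(s,[1,99]), "ends",np.array([x0,y0])+np.outer(np.percentile(s,[1,99]),d))
tb=q[(q[:,2]>39.5)&(q[:,2]<43)]; print("tab41",len(tb),np.median(tb,0))
print(env.state()["ee_pos"],env.state()["ee_rot"])
save(p,"w2.png",(225,80,400,290),3)
```

```text
grip 412 [ 518.96079262 -139.21501774   57.50886826]
tab 103 [575.6 -25.   80.3] [570.9 -30.8  73.6] [579.9 -18.9  82.5]
steel top 3880 [576.40622524 -41.77205083  61.12928984]
flange 694 [553.4 -58.2  34. ] [622.8  11.4  39.4]
(589.9667358398438, -21.233293533325195) 37.022830963134766
57.485012 519.95337 -140.40132
[-45.13126652  42.61470877] ends [[ 495.69440308 -178.45830389]
 [ 542.85963465 -104.4664286 ]]
tab41 55 [615.58659864  -1.13635051  40.40095947]
[531.09232946 -96.7145477  303.95866329] [1.79995717e+02 1.07980149e-02 2.02873844e+01]
```

View pics/w2.png

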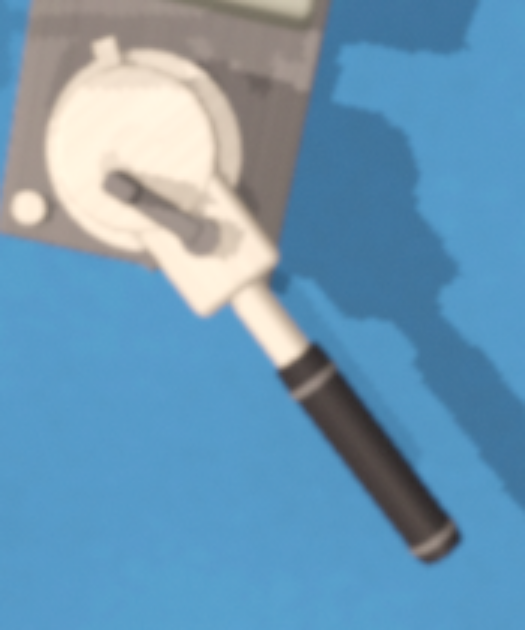

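```bash
python3 -m pendant '{"translation":[[0,0,22],[0,0,22],[0,0,22],[0,0,22],[0,0,22],[0,0,22],[0,0,22],[0,0,0]],"roll":[-0.108,-0.108,-0.108,-0.108,-0.108,-0.11,0,0],"hand":[255,255,255,255,255,255,255,255]}' 30
python3 -m pendant '{"translation":[[21,-6.6,0],[21,-6.6,0],[21,-6.6,0],[21.5,-6.7,0],[0,0,15],[0,0,15],[0,0,0],[0,0,0]],"roll":[0,0,0,0,0,0,0,0],"hand":[255,255,255,255,255,255,255,255]}'
python3 - <<'E'
from h import *
s=env.state();print(s["qpos"].round(1),s["ee_pos"],s["ee_rot"],s["force"])
p=env.grab_frame("wrist"); save(p,"w3.png")
E
```

```text
time_s: 3.65
ee_pos: [528.4, -95.8, 145.9]
ee_rot: [-179.5, 0.2, 57.6]
force: [-0.3, 0.7, -0.5]
gripper_width: 40.6
gripper_force: 0.0
time_s: 4.32
ee_pos: [554.6, -10.5, 120.6]
ee_rot: [-180.0, 0.0, 57.6]
force: [0.3, -1.0, 0.3]
gripper_width: 0.5
gripper_force: 0.0
[ -2.3  20.9 100.3  -0.   58.9  30.1] [554.59291702 -10.53550337 120.56876737] [-1.79998049e+02  7.97277555e-03  5.75917358e+01] [ 0.32536643 -1.00769981  0.26315056]
```

View pics/w3.png

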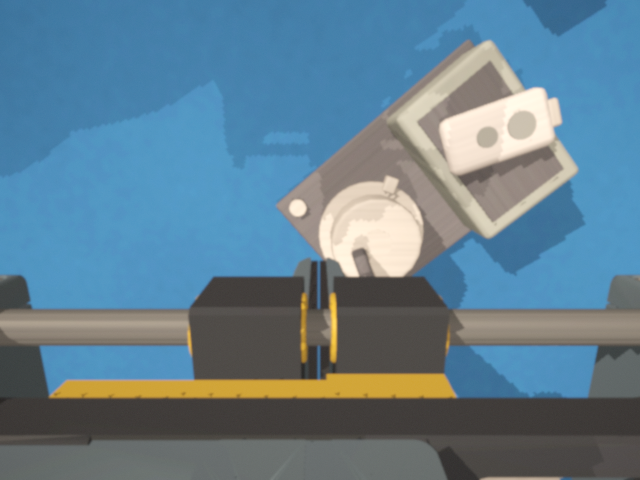

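```bash
python3 -m pendant '{"translation":[[0,0,16],[0,0,16],[0,0,16.5],[0,0,0],[0,2,0],[0,2,0],[0,2,0],[0,0,0]],"roll":[0,0,0,0,0,0,0,0],"hand":[255,255,255,255,255,255,255,255]}'
python3 -m pendant '{"translation":[[0,1.5,0],[0,1.5,0],[0,1.5,0],[0,1.5,0],[0,1.5,0],[0,1.5,0],[0,0,0],[0,0,0]],"roll":[0,0,0,0,0,0,0,0],"hand":[255,255,255,255,255,255,255,255]}'
python3 - <<'E'
from h import *
p=env.grab_frame("wrist"); save(p,"w4.png",(220,140,480,340),3)
E
```

```text
time_s: 5.03
ee_pos: [561.0, -13.8, 72.8]
ee_rot: [179.8, -0.1, 57.6]
force: [0.3, 0.6, -0.4]
gripper_width: 0.3
gripper_force: 0.0
time_s: 5.7
ee_pos: [567.3, -18.4, 71.3]
ee_rot: [180.0, 0.0, 57.6]
force: [-1.1, 0.4, -0.4]
gripper_width: 0.2
gripper_force: 0.4
```

View pics/w4.png

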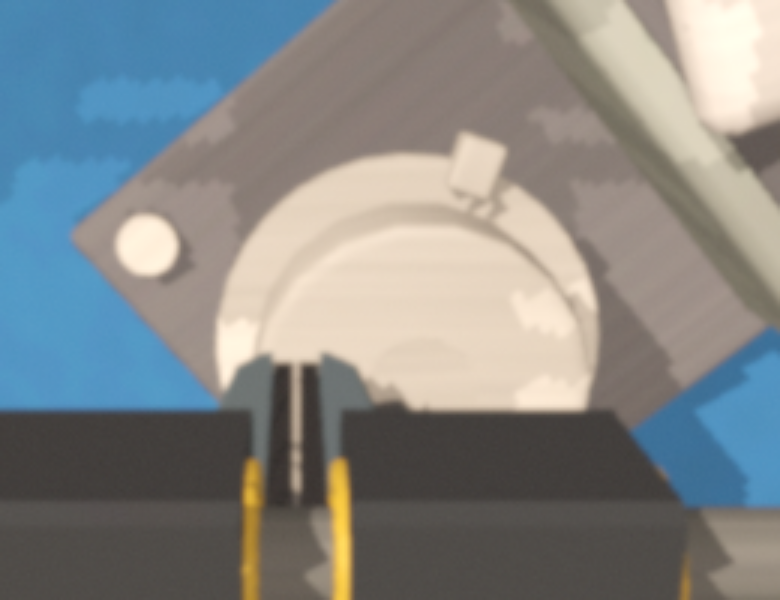

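```bash
python3 -m pendant '{"translation":[[0,1,0],[0,1,0],[0,1,0],[0,1,0],[0,1,0],[0,1,0],[0,0,0],[0,0,0]],"roll":[0,0,0,0,0,0,0,0],"hand":[255,255,255,255,255,255,255,255]}'
python3 -m pendant '{"translation":[[0,1,0],[0,1,0],[0,1,0],[0,1,0],[0,1,0],[0,1,0],[0,0,0],[0,0,0]],"roll":[0,0,0,0,0,0,0,0],"hand":[255,255,255,255,255,255,255,255]}'
python3 - <<'E'
from h import *
p=env.grab_frame("side")
u,v=np.meshgrid(np.arange(640),np.arange(480)); save(p,"s2.png",(230,190,380,300),5)
E
```

```text
time_s: 6.42
ee_pos: [572.5, -21.8, 71.5]
ee_rot: [180.0, 0.0, 57.6]
force: [-0.0, 0.7, 0.3]
gripper_width: 0.6
gripper_force: 0.0
time_s: 7.08
ee_pos: [577.4, -24.8, 71.4]
ee_rot: [180.0, 0.0, 57.6]
force: [0.2, -0.8, 0.3]
gripper_width: 0.3
gripper_force: 0.0
```

View pics/s2.png

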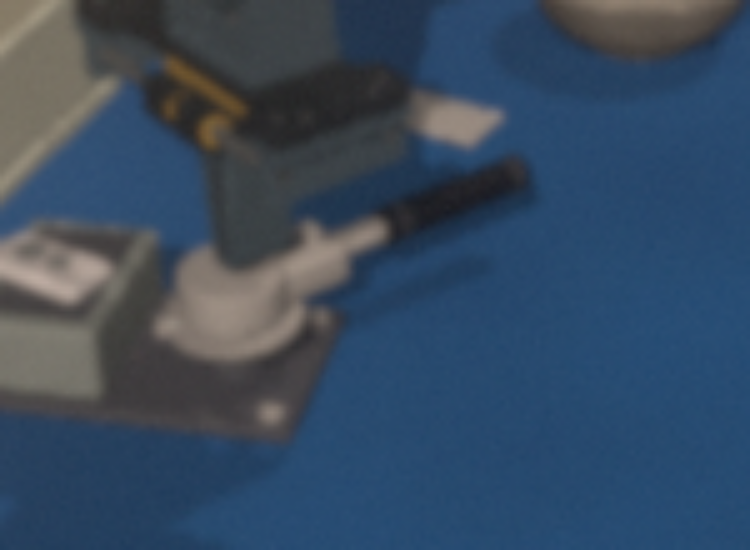

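```bash
python3 -m pendant '{"translation":[[0,-3,0],[0,-3,0],[0,0,-30],[0,0,-30],[0,0,-30],[-30,0,0],[-30,0,0],[0,0,0]],"roll":[0,0,0,0,0,0,0,0],"hand":[255,255,255,100,100,100,100,100]}'
python3 - <<'E'
from h import *
p=env.grab_frame("wrist")
q=pts(p,p["z_map"]>0); a=np.array([591,-24])
d=np.array([.5375,.843]); r=q[:,:2]-a
t=q[(q[:,2]>72)&(q[:,2]<90)&(np.hypot(*r.T)<35)]
print(env.state()["ee_pos"],len(t),t.mean(0)); rr=t[:,:2].mean(0)-a
print("x'",-rr@d,"y'",rr@[d[1],-d[0]])
save(p,"w5.png")
E
```

```text
time_s: 7.8
ee_pos: [537.3, -74.9, 162.1]
ee_rot: [-180.0, 0.1, 57.5]
force: [-0.4, -1.1, -0.4]
gripper_width: 31.0
gripper_force: 0.0
[538.63364101 -73.37745149 161.80811761] 244 [593.82962856 -37.63480856  80.24890955]
x' 9.97321826824539 y' 9.714086479874648
```

View pics/w5.png

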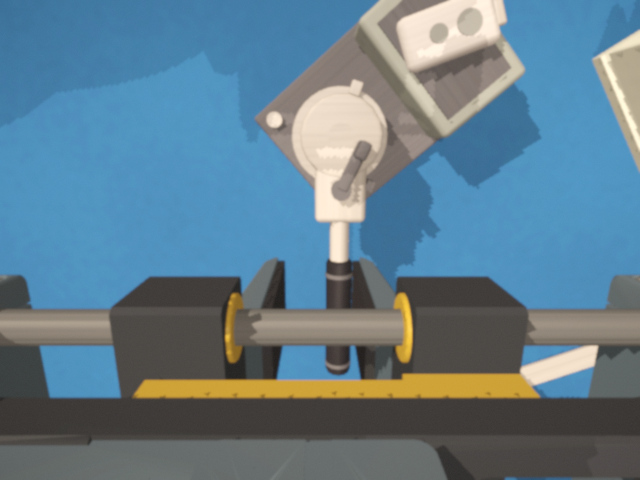

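```bash
cat >> h.py <<'E'
def toolxy(q,s):
    psi=np.radians(s["ee_rot"][2]); c,n=np.cos(psi),np.sin(psi)
    r=q[:,:2]-s["ee_pos"][:2]
    return np.c_[r@[c,n], r@[n,-c]]
E
python3 - <<'E'
from h import *
p=env.grab_frame("wrist"); s=env.state()
u,v=np.meshgrid(np.arange(640),np.arange(480))
for n,w in [("shaft",(u>320)&(u<360)&(v>225)&(v<255)),("grip",(u>312)&(u<362)&(v>265)&(v<370)),("neck",(u>305)&(u<375)&(v>190)&(v<215)),("flange",(u>285)&(u<395)&(v>80)&(v<165))]:
    q=pts(p,w); zlo,zhi=(34,39) if n=="flange" else (44,66)
    q=q[(q[:,2]>zlo)&(q[:,2]<zhi)]; t=toolxy(q,s)
    print(n,len(q),t.mean(0).round(1),t.min(0).round(1),t.max(0).round(1),q[:,2].max())
E
```

```text
shaft 535 [-4.  14.3] [-15.6   7.9] [ 6.8 21.4] 59.513378559242426
grip 1689 [-60.8  14.1] [-113.6    4.3] [-22.8  24.6] 62.27496256198532
neck 1006 [23.6 14.6] [15.6 -3.1] [33.2 36.3] 65.97769172779908
flange 1261 [79.7  9.4] [ 49.5 -20.2] [107.6  53.1] 38.977927412745714
```

```bash
python3 -m pendant '{"translation":[[-22,5,0],[-22,5,0],[-22,4.3,0],[0,0,32],[0,0,32],[0,0,32],[0,0,32],[0,0,0]],"roll":[0,0,0,0,0,0,0,0],"hand":[130,130,130,130,130,130,130,130]}' 10
python3 -m pendant '{"translation":[[0,0,0],[0,0,0],[0,0,0],[0,0,0],[0,0,0],[0,0,0],[0,0,0],[0,0,0]],"roll":[0,0,0,0,0,0,0,0],"hand":[189,189,189,189,189,189,189,189]}' 10
python3 - <<'E'
from h import *
s=env.state(); print(s["ee_pos"],s["ee_rot"],s["qpos"])
p=env.grab_frame("wrist"); save(p,"w6.png")
E
```

```text
time_s: 8.57
ee_pos: [512.8, -133.5, 27.9]
ee_rot: [-179.3, 0.2, 57.7]
force: [-1.6, 1.0, -1.0]
gripper_width: 44.7
gripper_force: 0.0
time_s: 9.23
ee_pos: [517.0, -135.7, 33.8]
ee_rot: [180.0, -0.0, 57.6]
force: [-0.4, -0.1, 0.5]
gripper_width: 23.9
gripper_force: 0.0
[ 516.99222965 -135.66206213   33.79070938] [ 1.79964460e+02 -6.34131271e-03  5.76228329e+01] [-1.59336367e+01  2.50670403e+01  1.08752208e+02 -5.51693258e-03
  4.61448706e+01  1.64473535e+01]
```

View pics/w6.png

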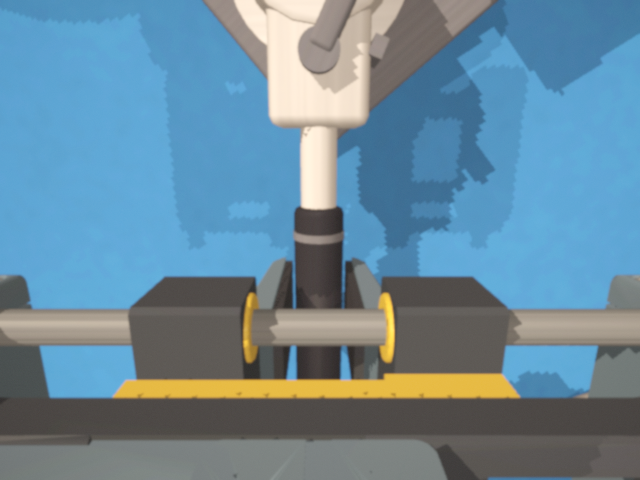

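```bash
cat > st.py <<'E'
from h import *
s=env.state(); psi=np.radians(s["ee_rot"][2]); c,n=np.cos(psi),np.sin(psi)
r=s["ee_pos"][:2]-np.array([588,-23]); f=s["force"]
print("t",round(s["time_s"],2),"R",np.hypot(*r).round(1),"ang",np.degrees(np.arctan2(-r[1],-r[0])).round(2),"yaw",s["ee_rot"][2].round(2),"z",s["ee_pos"][2].round(1),"Ftan",(f[0]*n-f[1]*c).round(2),"Frad",(f[0]*c+f[1]*n).round(2),"xy",s["ee_pos"].round(1))
E
python3 -m pendant '{"translation":[[0.17,-6.65,0],[0.17,-6.65,0],[0.17,-6.65,0],[0.17,-6.65,0],[0.17,-6.65,0],[0.17,-6.65,0],[0.17,-6.65,0],[0,0,0]],"roll":[0.05,0.05,0.05,0.05,0.05,0.05,0.05,0],"hand":[189,189,189,189,189,189,189,189]}'; python3 st.py
```

```text
time_s: 9.95
ee_pos: [482.9, -104.4, 33.7]
ee_rot: [179.9, -0.0, 37.6]
force: [0.3, -1.8, -1.0]
gripper_width: 23.7
gripper_force: 1.0
t 9.95 R 132.9 ang 37.76 yaw 37.57 z 33.7 Ftan 1.56 Frad -0.86 xy [ 482.9 -104.4   33.7]
```

```bash
python3 -m pendant '{"translation":[[0.06,-4,0],[0.06,-4,0],[0.06,-4,0],[0.06,-4,0],[0.06,-4,0],[0.06,-4,0],[0,0,0],[0,0,0]],"roll":[0.03,0.03,0.03,0.03,0.03,0.03,0,0],"hand":[189,189,189,189,189,189,189,189]}'; python3 st.py
```

```text
time_s: 10.62
ee_pos: [470.2, -84.4, 33.7]
ee_rot: [180.0, -0.0, 27.4]
force: [0.3, -1.4, 1.2]
gripper_width: 23.6
gripper_force: 1.1
t 10.62 R 132.9 ang 27.53 yaw 27.37 z 33.7 Ftan 1.41 Frad -0.35 xy [470.2 -84.4  33.7]
```

```bash
python3 -m pendant '{"translation":[[0.06,-4,0],[0.06,-4,0],[0.06,-4,0],[0.06,-4,0],[0.06,-4,0],[0.06,-4,0],[0,0,0],[0,0,0]],"roll":[0.03,0.03,0.03,0.03,0.03,0.03,0,0],"hand":[189,189,189,189,189,189,189,189]}'; python3 st.py
```

```text
time_s: 11.28
ee_pos: [460.9, -62.0, 33.5]
ee_rot: [180.0, 0.0, 17.0]
force: [-0.4, -1.3, 1.9]
gripper_width: 23.6
gripper_force: 1.0
t 11.28 R 132.9 ang 17.05 yaw 17.04 z 33.5 Ftan 1.08 Frad -0.78 xy [460.9 -62.   33.5]
```

```bash
python3 -m pendant '{"translation":[[0.06,-4,0],[0.06,-4,0],[0.06,-4,0],[0.06,-4,0],[0,0,0],[0,0,0],[0,0,0],[0,0,0]],"roll":[0.03,0.03,0.03,0.03,0,0,0,0],"hand":[189,189,189,189,189,189,189,189]}'; python3 st.py
python3 - <<'E'
from h import *
p=env.grab_frame("wrist"); s=env.state(); q=pts(p,p["z_map"]>0); t=toolxy(q,s)
m=(q[:,2]>72)&(q[:,2]<90)&(np.abs(t[:,0]-125)<30)&(np.abs(t[:,1])<30); print("tab",m.sum(),t[m].mean(0)) 
save(p,"w7.png")
E
```

```text
time_s: 11.95
ee_pos: [457.4, -47.7, 33.5]
ee_rot: [179.9, 0.0, 10.2]
force: [0.1, -8.1, 0.7]
gripper_width: 23.8
gripper_force: 3.7
t 11.95 R 132.9 ang 10.7 yaw 10.23 z 33.5 Ftan 7.97 Frad -1.32 xy [457.4 -47.7  33.5]
tab 0 [nan nan]<stdin>:3: RuntimeWarning: Mean of empty slice.
  ret = um.true_divide(
```

View pics/w7.png

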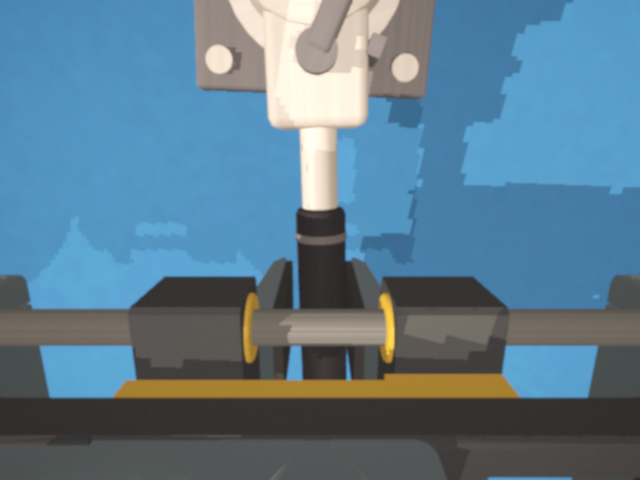

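```bash
python3 -m pendant '{"translation":[[0,0,0],[0,0,0],[0.02,-2,0],[0,0,0],[0,0,0],[0,0,0],[0,0,0],[0,0,0]],"roll":[0,0,0.015,0,0,0,0,0],"hand":[189,189,189,189,189,189,189,189]}'; python3 st.py
```

```text
time_s: 12.67
ee_pos: [457.1, -46.0, 33.5]
ee_rot: [179.9, -0.0, 9.4]
force: [-0.1, -8.7, 1.1]
gripper_width: 23.4
gripper_force: 4.2
t 12.67 R 132.9 ang 9.96 yaw 9.37 z 33.5 Ftan 8.58 Frad -1.54 xy [457.1 -46.   33.5]
```

```bash
python3 -m pendant '{"translation":[[0.02,-2,0],[0,0,0],[0,0,0],[0,0,0],[0,0,0],[0,0,0],[0,0,0],[0,0,0]],"roll":[0.015,0,0,0,0,0,0,0],"hand":[189,189,189,189,189,189,189,189]}'; python3 st.py;  python3 - <<'E'
from h import *
for n in("scene","wrist"):
    p=env.grab_frame(n); q=pts(p,p["z_map"]>0); r=q[:,:2]-[588,-23]; R=np.hypot(*r.T)
    m=(q[:,2]>35)&(q[:,2]<45)&(R>36)&(R<42)
    a=np.degrees(np.arctan2(r[m,1],r[m,0])); print(n,np.histogram(a,np.arange(-180,181,10))[0])
E
```

```text
time_s: 13.33
ee_pos: [456.8, -44.2, 33.5]
ee_rot: [179.8, 0.0, 8.5]
force: [0.1, -9.2, 1.7]
gripper_width: 23.4
gripper_force: 4.7
t 13.33 R 132.9 ang 9.17 yaw 8.53 z 33.5 Ftan 9.07 Frad -1.29 xy [456.8 -44.2  33.5]
scene [0 0 0 1 0 2 2 0 0 0 2 0 0 1 0 0 0 1 9 1 0 0 0 0 0 0 0 0 0 0 0 0 0 0 0 0]
wrist [0 0 0 0 0 0 0 0 0 0 0 0 0 0 0 0 0 0 0 0 0 0 0 0 0 0 0 0 0 0 0 0 0 0 0 0]
```

Run:
```python
from h import *
for n in("scene","side"):
    p=env.grab_frame(n); q=pts(p,p["z_map"]>0); r=q[:,:2]-[588,-23]; R=np.hypot(*r.T)
    m=(q[:,2]>30)&(q[:,2]<46)&(R>35.5)&(R<44)
    a=np.degrees(np.arctan2(r[m,1],r[m,0])); print(n,np.c_[a,q[m]].round(0)[np.argsort(a)].tolist())
    rr=env.regions_of(p,"bolt_tab"); print(rr[0]["rect"],rr[0]["score"])
    # safe box top
    b=(q[:,2]>47)&(q[:,2]<53)&(r[:,0]>50)&(R<150)
    print("box",b.sum(),cv2.minAreaRect(q[b][:,:2].astype(np.float32)))
    save(p,n+"8.png",(280,220,440,340) if n=="scene" else (230,200,350,290),5)
```

```text
scene [[-145.0, 559.0, -44.0, 39.0], [-141.0, 559.0, -46.0, 37.0], [-138.0, 561.0, -47.0, 37.0], [-138.0, 560.0, -49.0, 45.0], [-137.0, 557.0, -52.0, 44.0], [-133.0, 561.0, -52.0, 44.0], [-127.0, 566.0, -52.0, 38.0], [-123.0, 568.0, -54.0, 38.0], [-121.0, 570.0, -54.0, 36.0], [-113.0, 574.0, -57.0, 36.0], [-111.0, 575.0, -57.0, 40.0], [-104.0, 580.0, -57.0, 38.0], [-99.0, 582.0, -59.0, 38.0], [-98.0, 583.0, -59.0, 36.0], [-93.0, 586.0, -59.0, 36.0], [-81.0, 594.0, -58.0, 37.0], [-81.0, 594.0, -59.0, 40.0], [-72.0, 599.0, -57.0, 36.0], [-70.0, 601.0, -58.0, 41.0], [-67.0, 603.0, -57.0, 39.0], [-60.0, 606.0, -54.0, 38.0], [-33.0, 618.0, -43.0, 40.0], [-30.0, 620.0, -41.0, 39.0], [-0.0, 624.0, -23.0, 42.0], [0.0, 627.0, -23.0, 42.0], [0.0, 624.0, -23.0, 36.0], [3.0, 625.0, -21.0, 36.0], [3.0, 625.0, -21.0, 34.0], [4.0, 624.0, -20.0, 40.0], [4.0, 627.0, -20.0, 43.0], [5.0, 626.0, -20.0, 37.0], [6.0, 625.0, -19.0, 38.0], [8.0, 626.0, -18.0, 44.0], [8.0, 626.0, -17.0, 38.0], [9.0, 626.0, -17.0, 41.0], [9.0, 626.0, -17.0, 35.0]]
[351.6, 269.1, 33.2, 22.9] 0.69
box 798 ((677.2393798828125, -12.38687515258789), (71.71490478515625, 100.71387481689453), 7.658895492553711)
side [[9.0, 626.0, -17.0, 41.0], [11.0, 623.0, -16.0, 36.0], [12.0, 625.0, -15.0, 36.0], [14.0, 625.0, -14.0, 34.0], [15.0, 624.0, -13.0, 41.0], [92.0, 587.0, 14.0, 36.0], [108.0, 576.0, 12.0, 38.0], [132.0, 564.0, 4.0, 38.0], [136.0, 562.0, 2.0, 34.0], [144.0, 558.0, -1.0, 39.0], [147.0, 556.0, -2.0, 35.0], [149.0, 557.0, -4.0, 37.0], [153.0, 555.0, -6.0, 39.0], [160.0, 554.0, -11.0, 39.0], [161.0, 554.0, -11.0, 45.0], [163.0, 552.0, -12.0, 36.0], [166.0, 550.0, -13.0, 41.0], [166.0, 553.0, -14.0, 37.0], [166.0, 547.0, -13.0, 46.0], [171.0, 552.0, -17.0, 36.0]]
[277.4, 251.3, 23.9, 16.4] 0.51
box 346 ((674.8513793945312, -8.624401092529297), (69.41394805908203, 104.4997787475586), 6.538693904876709)
```

View pics/scene8.png

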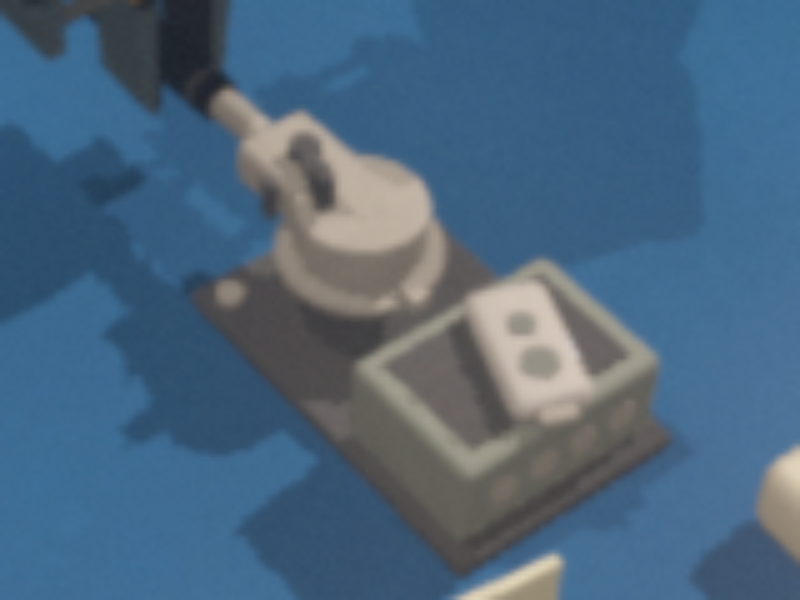

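```bash
python3 -m pendant '{"translation":[[0.02,-2,0],[0,0,0],[0,-1,0],[0,0,0],[0,0,0],[0,0,0],[0,0,0],[0,0,0]],"roll":[0.015,0,0.007,0,0,0,0,0],"hand":[189,189,189,189,189,189,189,189]}'; python3 st.py; python3 st.py
```

```text
time_s: 14.3
ee_pos: [456.4, -41.6, 33.5]
ee_rot: [179.8, 0.0, 7.3]
force: [0.7, -10.8, 0.9]
gripper_width: 23.9
gripper_force: 5.6
t 14.3 R 132.9 ang 8.06 yaw 7.3 z 33.5 Ftan 10.8 Frad -0.64 xy [456.4 -41.6  33.5]
t 14.3 R 132.9 ang 8.06 yaw 7.3 z 33.5 Ftan 10.8 Frad -0.64 xy [456.4 -41.6  33.5]
```

```bash
python3 -m pendant '{"translation":[[0.02,-2,0],[0,0,0],[0,0,0],[0,0,0],[0,0,0],[0,0,0],[0,0,0],[0,0,0]],"roll":[0.015,0,0,0,0,0,0,0],"hand":[189,189,189,189,189,189,189,189]}'; python3 st.py
```

```text
time_s: 14.97
ee_pos: [456.2, -39.7, 33.5]
ee_rot: [179.8, 0.0, 6.4]
force: [0.1, -11.3, 0.8]
gripper_width: 24.0
gripper_force: 5.9
t 14.97 R 132.9 ang 7.23 yaw 6.45 z 33.5 Ftan 11.22 Frad -1.14 xy [456.2 -39.7  33.5]
```

```bash
python3 -m pendant '{"translation":[[0.02,-2,0],[0,0,0],[0,0,0],[0,0,0],[0,0,0],[0,0,0],[0,0,0],[0,0,0]],"roll":[0.015,0,0,0,0,0,0,0],"hand":[189,189,189,189,189,189,189,189]}'; python3 st.py
python3 - <<'E'
from h import *
f=[]
for _ in range(6):
    env.grab_frame("side"); f.append(env.state()["force"])
print(np.mean(f,0),np.std(f,0))
E
```

```text
time_s: 15.63
ee_pos: [456.0, -37.9, 33.5]
ee_rot: [179.8, 0.0, 5.6]
force: [-0.5, -13.4, -0.7]
gripper_width: 23.7
gripper_force: 6.3
t 15.63 R 132.9 ang 6.45 yaw 5.6 z 33.5 Ftan 13.25 Frad -1.77 xy [456.  -37.9  33.5]
[  0.0388466  -12.63509082   0.23640506] [0.62395715 0.76591457 0.32570439]
```

```bash
python3 -m pendant '{"translation":[[0.17,6.65,0],[0.17,6.65,0],[0.17,6.65,0],[0.17,6.65,0],[0.17,6.65,0],[0.17,6.65,0],[0.17,6.65,0],[0.17,6.65,0]],"roll":[-0.05,-0.05,-0.05,-0.05,-0.05,-0.05,-0.05,-0.05],"hand":[189,189,189,189,189,189,189,189]}'; python3 st.py
python3 -m pendant '{"translation":[[0.17,6.65,0],[0.17,6.65,0],[0.17,6.65,0],[0.17,6.65,0],[0.17,6.65,0],[0.17,6.65,0],[0.17,6.65,0],[0,0,0]],"roll":[-0.05,-0.05,-0.05,-0.05,-0.05,-0.05,-0.05,0],"hand":[189,189,189,189,189,189,189,189]}'; python3 st.py
```

```text
time_s: 16.6
ee_pos: [470.5, -85.7, 33.2]
ee_rot: [-179.9, 0.0, 28.4]
force: [-0.1, 2.3, 0.3]
gripper_width: 23.9
gripper_force: 0.7
t 16.6 R 133.2 ang 28.1 yaw 28.44 z 33.2 Ftan -2.04 Frad 1.0 xy [470.5 -85.7  33.2]
time_s: 17.27
ee_pos: [500.4, -122.7, 33.2]
ee_rot: [-180.0, -0.0, 48.4]
force: [0.6, 0.1, 0.7]
gripper_width: 23.7
gripper_force: 0.0
t 17.27 R 132.8 ang 48.7 yaw 48.39 z 33.2 Ftan 0.35 Frad 0.47 xy [ 500.4 -122.7   33.2]
```

```bash
python3 -m pendant '{"translation":[[0.1,5.9,0],[0.1,5.9,0],[0.1,5.9,0],[0.1,5.9,0],[0,0,0],[0,0,0],[0,0,0],[0,0,0]],"roll":[-0.044,-0.044,-0.044,-0.044,0,0,0,0],"hand":[189,189,189,189,189,189,189,189]}'; python3 st.py
python3 -m pendant '{"translation":[[0,-2,0],[0,0,0],[0,0,0],[0,0,0],[0,0,0],[0,0,0],[0,0,0],[0,0,0]],"roll":[0,0,0,0,0,0,0,0],"hand":[130,130,130,130,130,130,130,130]}'
python3 -m pendant '{"translation":[[0,0,-25],[0,0,-25],[0,0,-25],[0,0,-25],[0,0,-25],[0,0,-25],[0,0,0],[0,0,0]],"roll":[0,0,0,0,0,0,0,0],"hand":[130,130,130,130,130,130,130,130]}'
python3 - <<'E'
from h import *
for n in("wrist","side","scene"):
    p=env.grab_frame(n); s=env.state(); q=pts(p,p["z_map"]>0); r=q[:,:2]-[588,-23]; R=np.hypot(*r.T)
    if n=="wrist":
        save(p,"w9.png"); t=toolxy(q,s)
        for nm,lo,hi,a,b in(("tab",72,90,0,35),("grip",48,66,95,180)):
            m=(q[:,2]>lo)&(q[:,2]<hi)&(R>a)&(R<b)&(r[:,0]<20)&(r[:,1]<0); print(nm,m.sum(),q[m].mean(0).round(1))
            d=np.array([.5375,.843]); rr=q[m].mean(0)[:2]-[588,-23]; print(-rr@d,rr@[d[1],-d[0]])
    m=(q[:,2]>39.5)&(q[:,2]<44)&(R>35)&(R<42); a=np.degrees(np.arctan2(r[m,1],r[m,0])); print(n,np.histogram(a,np.arange(-40,61,5))[0])
E
```

```text
time_s: 17.93
ee_pos: [518.1, -136.2, 33.4]
ee_rot: [-180.0, 0.0, 58.4]
force: [-0.2, -0.6, 1.2]
gripper_width: 24.0
gripper_force: 0.0
t 17.93 R 133.0 ang 58.31 yaw 58.39 z 33.4 Ftan 0.15 Frad -0.56 xy [ 518.1 -136.2   33.4]
time_s: 18.6
ee_pos: [516.9, -135.5, 33.5]
ee_rot: [180.0, 0.0, 58.4]
force: [-1.0, 0.4, -0.0]
gripper_width: 45.1
gripper_force: 0.0
time_s: 19.27
ee_pos: [517.6, -135.7, 184.7]
ee_rot: [179.8, -0.0, 58.4]
force: [-0.5, -0.7, -0.6]
gripper_width: 44.8
gripper_force: 0.0
tab 259 [589.9 -33.5  80.1]
7.822711713247512 7.1968980824344895
grip 2631 [ 515.8 -138.1   57.6]
135.8077509061703 0.9860237927354589
wrist [ 0  0  0  0  0  0  0  0 14 24 11  0  0  0  0  0  0  0  0  0]
side [0 0 0 0 0 0 0 0 0 1 1 1 0 0 0 0 0 0 0 0]
scene [0 0 0 1 0 0 0 0 3 1 1 0 0 0 0 0 0 0 0 0]
```

View pics/w9.png

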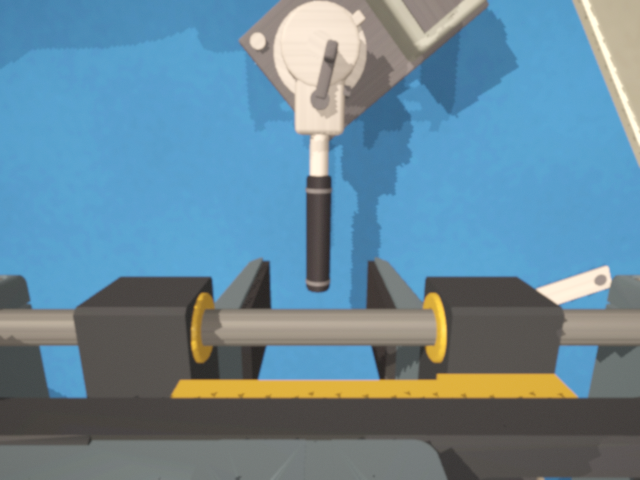

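The picture shows the wrench back at its start (grip around pixel (318, 235)). The lever tab at (331, 45) is still on the tighten side, the bolt tab at (358, 18) is in line with the safe, and nothing is touching.

```bash
python3 -c "
from workcell import env
print(env.job_done())"
```

```text
the job is handed in; nothing more can be done
None
```

The job is handed in, but no verdict came back: I flipped the lever to tighten, drove the bolt to its stop, leaned on it at about 12.6 N at the grip, swung the handle back to within a few mm of its start, and let go with nothing else knowingly touched.

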